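# Charge the mill bottle with grinding balls

### The arm

A 6-joint arm with a two-finger parallel gripper is mounted at the origin on a cart in front of the work surface, level with it; the furniture and walls round the work are solid. World frame = base frame: x ahead of the robot, y to its left, z up, the work surface at z = 0. Lengths are in m, angles in rad, forces in N, time in s.
With the tool pointing down it reaches from about 0.25 to 0.775 m from the base axis. Payload 4 kg.
Tool frame: the origin (TCP) lies on the centre line of the jaws, within the pads' length; the fingertips stand 25 mm ahead of it and the grasp point (between the pads) lies 6 mm ahead of it; z points along the fingers, y is the line along which they close (so a half turn about z gives the same grasp; the last joint's range is limited). The gripper opens to 85 mm and grips with 20 to 120 N. Pads are 22 mm wide; open, the fingers measure 114 mm over their backs; the gripper's body (76 mm by 85 mm) begins 54 mm behind the grasp point. The pads swing forward as they close: fully open they stand 13 mm farther back than shut.
Start: joints at [1.086, 0.087, 1.371, -0, 1.684, -0.103], TCP at [0.205, 0.51, 0.256] pointing down, gripper open.
Joint ranges: [-3.1, 3.1], [-0.76, 2.03], [0.27, 2.55], [-1.08, 4.22], [0.17, 2.65], [-2.57, 2.57]. Speed limits (rad/s): [2.79, 2.79, 3.14, 3.14, 3.14, 3.14].

### API

Orientations are given as a unit quaternion [w, x, y, z].
In Python, from station import monitor, viewer, ctrl, finder gives the robot as it stands.
- The arm moves only by the tool jog_arm, never from a script. Its arguments are lists of equal length, an entry for each row: "travel": the shift along the world's x, y, z in mm, a list of three; "rotation": the turn, a rotation vector about the world's x, y, z in degrees, a list of three; "gripper": the closure, from -1 (fully open) to 1 (shut). A call has 1 to 10 rows; each row shifts and turns the commanded pose from where the row before left it; what a row does not reach is not made up. A row lasts 1/8 s, in which the tool goes at most 62.5 mm and 10.7 degrees, less where a joint would pass 70% of its speed; a pose out of reach is approached as far as the arm can. A call with a gripper value outside its range is refused whole. The fingers move at their own pace and stop on an object; the grip force is fixed at half the most. Time passes only in rows, so rows that do not move let the fingers close. It gives the time, the measured TCP pose, the force, the opening and the grip force at its end, in the units of the state.
- monitor.observe(): the state, without advancing time (a new reading comes with each control period).
- viewer.snapshot(name): name is "scene" or "top"; returns a dict with "frame" (420x560x3 uint8, red, green, blue), "z_map" (420x560 float32, m along the optical axis (not along the pixel's ray), 0 where there is no reading), "intrinsics" (3x3 intrinsics, pixels), "eye" and "orientation" of the camera in the world. Camera axes: x right, y up, looking along -z (the intrinsics and any distortion apply to the point x, -y, -z); pixel columns grow to the right and rows downward; lengths in m; the calibration is good to about 2 mm. A picture is of the moment at which its call begins.
- ctrl.hand_in(): hands the job in; it is judged then, once.
Trained networks look in the newest picture that a camera, given by its name, has taken for a name from the list of things; names that differ only in an ending like _2 or _b are one class to them, and where a whole thing is asked for, a point or a joint stands for the part that bears it (a point fixed in the world has none). Each returns a list of dicts, best first, with "confidence" (0 to 1); they miss things now and then, are a little off and sometimes report something else, mostly with a low value. They report only what shows in the picture. A call takes as long as a camera call. They do not tell look-alikes from the thing itself.
- finder.outline_of(thing, camera): "mask" (420x560 bool, what is visible of it) and "xy" ([column, row] in pixels, amid what is visible of it).
The state is a dict: "clock": time; "joint_positions": joint angles; "dq": joint speeds; "joint_efforts": joint torques, N m; "eef_pos": TCP position; "tcp_rot": TCP orientation; "contact_force": force on the tool from outside, world axes, zero at the start; "moment": the same for the moment, N m; "opening": finger opening in m; "grasp_force": force on a finger pad.
Only numpy, scipy, OpenCV 4.12 (cv2) and the standard library are available. Lean on these libraries where they do the work, as an engineer would, in place of code of your own. Each camera call takes 0.05 s, during which the arm holds its last target. There are 200 camera calls.

### The job

Carry the scoop of grinding balls level to the open mill bottle, rest its spout just inside the narrow mouth while it is still level, then tilt it and keep the spout in the mouth until all four balls have run in; not one may miss. Then stand the empty scoop back on its mat the way it stood, and after that put the cap fully down on the bottle. The bottle stays standing where it is, and everything else on the bench is left alone.

Things in the scene. Friction and masses are not known exactly. Their poses are not given: they have to be found in the camera images.
- scoop: steel scoop 187 mm long, 63 high, 0.17 kg, on two wire feet 38 mm wide (x = -44, +18). Origin: under the gutter's middle, level with the feet's underside; +x to the spout, z up. Gutter 23 mm wide outside, 19 inside; its floor rises 14 degrees from its back wall (x = -45) to a crest (x = 45, z = 37), so balls roll out only when the spout is tipped down more than that. Spout: see spout_tip
- handle (a point): middle of the scoop's straight black handle, at x = -78 mm, z = 38 mm in the scoop's frame; axes as the scoop's. The handle is 16 mm wide (y), 20 mm high, and runs along x from -46 to -114 mm
- spout_tip (a point): middle of the spout's lower lip, at x = +71, z = 7 mm in the scoop's frame; axes as the scoop's. Past the crest the spout, 23 mm wide outside, runs 50 degrees down to this lip; balls slide over it, up to 16 mm ahead (+x) of it. A hood covers the spout's upper part, lower edge at x = +77, z = 35 mm
- mat: black rubber mat, 240 x 80 mm (x, y) and 4 mm thick, fixed to the bench; the scoop stands on it with its length along the mat, scoop +x along mat +x, its origin about 20 mm to mat +x of the mat's middle. Origin: middle of its underside
- bottle: white plastic mill bottle, standing open and empty, 80 mm diameter, 100 mm high, about 0.5 kg, loose. Shoulder slopes from z = 64 to 77 mm to a neck of 49 mm (at the rim 47 mm) outer and 40 mm inner diameter that ends at z = 100 mm; floor 9 mm thick. Origin: middle of its underside, z up
- mouth (a point): middle of the bottle's mouth, level with the rim (100 mm above the bottle's origin)
- cap: grey push-on cap of the bottle, lying on the bench open side down: 64 mm diameter skirt 22 mm high with a round grip knob on top, 43 mm high in all. Inside 58 mm diameter and 18 mm deep, so seated on the bottle (top resting on the rim) its origin is 82 mm above the bottle's. Origin: middle of its underside, z up
- knob (a point): middle of the cap's grip knob, 33 mm above the cap's origin; knob 24 mm diameter, from z = 22 to 43 mm
- ball_0_center (a point): centre of a white ceramic grinding ball, 16 mm diameter, 12 g; at the start in the scoop's gutter, nearest the scoop's back wall
- ball_1_center (a point): centre of a white ceramic grinding ball, 16 mm diameter, 12 g; at the start in the scoop's gutter, second from the back wall
- ball_2_center (a point): centre of a white ceramic grinding ball, 16 mm diameter, 12 g; at the start in the scoop's gutter, third from the back wall
- ball_3_center (a point): centre of a white ceramic grinding ball, 16 mm diameter, 12 g; at the start in the scoop's gutter, nearest the spout
- tape: bystander: loose tape roll, 53 mm diameter, 18 mm high; to be left alone. Origin: middle of its underside
- vial_a: bystander: loose capped glass vial, 27 mm diameter, 56 mm high; to be left alone. Origin: middle of its underside
There are look-alikes about, which are no part of the job. What is shaped like the cap but black, purple or yellow is not meant.

How it is judged:
By the outcome, as a careful person would: the job done as asked, in the order asked, and still so for the second after the job is handed in, with the robot touching nothing.
It also fails if it takes over 61 s, if anything falls off the work surface, if the arm or the gripper's body presses on something with over 40 N, if the wrist force passes 120 N, or if a joint passes its speed limit or range.

## Working session

There is one attempt and no reset: what is moved stays moved. The work goes in short steps, Python scripts to look and compute and a tool call to move; the robot and the scene stay as the last step left them, time stands still between calls to the robot, and variables do not carry over. Pictures are saved under pics/ and viewed, at most 10 in all, crops included, and the job is handed in when it is done.

Besides the shell and the picture viewer there is one more tool, called as name(argument=value, ...) on one line, values as JSON. jog_arm: Moves the arm, as the interface text tells. Its arguments: {"type":"object","properties":{"travel":{"type":"array"},"rotation":{"type":"array"},"gripper":{"type":"array"}},"required":["travel","rotation","gripper"]}

```bash
mkdir -p pics
cat > h.py <<'E'
import numpy as np, cv2
from scipy.spatial.transform import Rotation as R
from station import monitor, viewer, ctrl, finder
def rot(o):
    o=np.array(o,float)
    return o if o.shape==(3,3) else R.from_quat([o[1],o[2],o[3],o[0]]).as_matrix()
def cloud(s):
    K=np.array(s["intrinsics"]);z=s["z_map"];v,u=np.mgrid[:z.shape[0],:z.shape[1]]
    P=np.stack([(u-K[0,2])/K[0,0]*z,-(v-K[1,2])/K[1,1]*z,-z],-1)
    W=P@rot(s["orientation"]).T+np.array(s["eye"]); W[z<=0]=np.nan
    return W
def save(s,n,crop=None,k=1):
    f=s["frame"][:,:,::-1]
    if crop: a,b,c,d=crop; f=f[b:d,a:c]
    cv2.imwrite("pics/"+n,cv2.resize(f,None,fx=k,fy=k,interpolation=cv2.INTER_CUBIC))
E
python3 - <<'E'
from h import *
S={c:viewer.snapshot(c) for c in("scene","top")}
for c,s in S.items():
    save(s,c+"0.png"); np.savez(c+"0.npz",**s); W=cloud(s)
    print(c,np.round(s["eye"],3),np.round(s["intrinsics"],1).tolist(),np.round(rot(s["orientation"]),2).tolist())
    for t in["scoop","mat","bottle","cap","tape","vial_a","handle","spout_tip","mouth","knob","ball_0_center"]:
        for d in finder.outline_of(t,c)[:4]:
            P=W[d["mask"]];P=P[~np.isnan(P[:,0])]
            if len(P): print(t,round(d["confidence"],2),np.round(d["xy"]),"med",np.round(np.median(P,0),3),"lo",np.round(np.percentile(P,2,axis=0),3),"hi",np.round(np.percentile(P,98,axis=0),3))
print(monitor.observe())
E
```

```text
scene [-0.225  0.785  0.612] [[531.7, 0.0, 281.8], [0.0, 531.7, 215.2], [0.0, 0.0, 1.0]] [[-0.64, 0.39, -0.66], [-0.77, -0.35, 0.53], [-0.02, 0.85, 0.52]]
scoop 0.84 [225. 264.] med [0.437 0.389 0.046] lo [0.406 0.369 0.007] hi [0.513 0.404 0.065]
scoop 0.37 [222. 285.] med [0.422 0.402 0.003] lo [0.348 0.343 0.001] hi [0.576 0.443 0.005]
mat 0.57 [222. 288.] med [0.424 0.402 0.003] lo [0.347 0.343 0.   ] hi [0.575 0.443 0.005]
bottle 0.62 [301. 203.] med [0.492 0.15  0.057] lo [0.168 0.112 0.   ] hi [0.546 0.451 0.3  ]
cap 0.92 [362. 298.] med [0.225 0.258 0.021] lo [0.202 0.224 0.001] hi [0.261 0.28  0.043]
cap 0.91 [356. 262.] med [0.302 0.182 0.021] lo [0.28  0.147 0.002] hi [0.338 0.204 0.043]
cap 0.76 [346. 232.] med [0.395 0.128 0.02 ] lo [0.373 0.094 0.   ] hi [0.429 0.15  0.042]
cap 0.64 [269. 250.] med [0.445 0.272 0.017] lo [ 0.188  0.23  -0.001] hi [0.485 0.461 0.242]
vial_a 0.88 [307. 269.] med [0.331 0.282 0.033] lo [0.324 0.266 0.001] hi [0.346 0.289 0.056]
handle 0.76 [221. 263.] med [0.441 0.389 0.044] lo [0.406 0.369 0.003] hi [0.541 0.41  0.065]
handle 0.35 [308. 2
[... 2478 characters left out ...]
ck': 1.2, 'joint_positions': array([ 1.08591871e+00,  8.72222703e-02,  1.37072038e+00,  4.10461760e-05,
        1.68358098e+00, -1.03130413e-01]), 'dq': array([-0.00109287, -0.00016613,  0.00207596,  0.00043379,  0.00024865,
        0.00092966]), 'joint_efforts': array([-1.48203475e-03, -3.51729727e+01, -3.13463759e+01, -1.44627134e-04,
        4.83886288e-04,  6.16110299e-06]), 'eef_pos': array([0.20491427, 0.51041922, 0.25631834]), 'tcp_rot': array([-9.51617842e-06,  1.89714435e-01,  9.81839310e-01,  3.89416183e-05]), 'contact_force': array([-0.44802076,  0.39838684, -0.83990126]), 'moment': array([ 0.05269698, -0.01193348, -0.00400304]), 'grasp_force': 0.0, 'opening': 0.08514828435074583}
```

```bash
python3 -c "
import cv2,numpy as np
cv2.imwrite('pics/both.png',cv2.resize(np.hstack([cv2.imread('pics/scene0.png'),cv2.imread('pics/top0.png')]),(800,300)))"
```

```text
(no output)
```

View pics/top0.png

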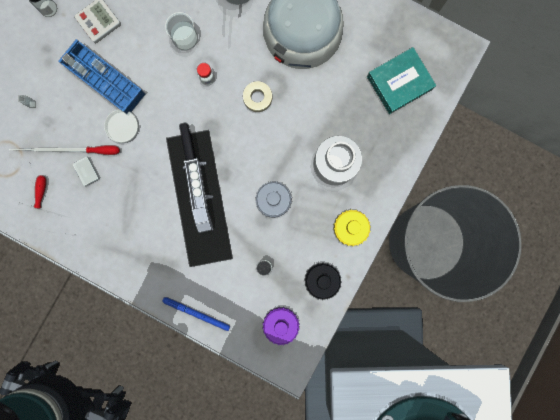

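View pics/scene0.png

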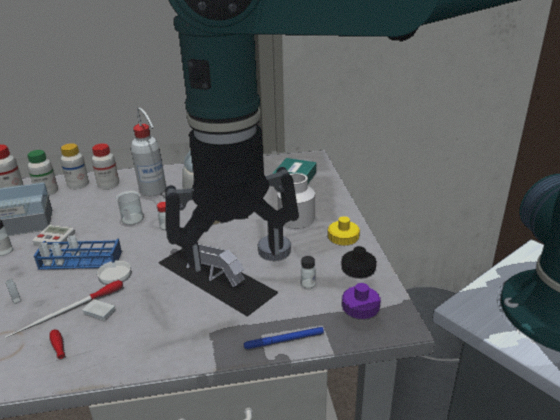

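The top view shows the scoop at about (193,185), its handle at the top end (187,135) and spout at the bottom (205,225). The bottle is at (338,160), the grey cap at (273,199), and the black, purple and yellow look-alikes to the right and below. The scene view agrees, with the bottle near (298,200) and the grey cap (274,247).

```bash
cat >> h.py <<'E'
def circ(W,zlo,zhi,c,r):
    m=(W[...,2]>zlo)&(W[...,2]<zhi)&(np.hypot(W[...,0]-c[0],W[...,1]-c[1])<r)
    P=W[m][:,:2].astype(np.float32); (x,y),rr=cv2.minEnclosingCircle(P)
    return np.round([x,y,rr,len(P)],4), np.round(np.median(W[m][:,2]),4)
def rect(W,m):
    P=(W[m][:,:2]*1000).astype(np.float32); r=cv2.minAreaRect(P); return np.round(r[0],1),np.round(r[1],1),round(r[2],2),len(P)
E
python3 - <<'E'
from h import *
for c in("scene","top"):
    s=dict(np.load(c+"0.npz")); W=cloud(s); f=s["frame"].astype(int)
    x,y,z=W[...,0],W[...,1],W[...,2]
    box=(x>.3)&(x<.65)&(y>.32)&(y<.46)
    dark=f.max(-1)<70
    print(c,"mat",rect(W,box&(z<.01)&(z>-.01)&dark))
    print("scoop all",rect(W,box&(z>.012)&(z<.075)))
    for a,b in((.035,.055),(.055,.075)): print(a,rect(W,box&(z>a)&(z<b)))
    h=box&(z>.038)&(z<.062)&dark; print("handle dark",rect(W,h),np.median(z[h]),np.percentile(W[h],[2,98],axis=0).round(3).tolist())
    print("rim",circ(W,.095,.106,(.522,.145),.04),"bottle",circ(W,.05,.106,(.522,.145),.05))
    print("cap",circ(W,.012,.026,(.457,.257),.04),"knob",circ(W,.036,.05,(.457,.257),.025))
    t=(z>.06)&(x>.35)&(x<.8)&(y>.0)&(y<.5)&(np.hypot(x-.522,y-.145)>.05)
    P=W[t]; 
    if c=="top": print("tall", {tuple(k) for k in np.round(P[:,:2]*20).astype(int).tolist()}, np.nanmax(P[:,2]))
E
```

```text
scene mat (array([468.6, 390.5]), array([250.6,  94.9]), 6.22, 2521)
scoop all (array([498.1, 398.7]), array([191.6,  34.3]), 10.51, 1031)
0.035 (array([498.8, 394.4]), array([191.7,  25.7]), 9.96, 560)
0.055 (array([444.7, 385.4]), array([59. , 24.6]), 9.13, 247)
handle dark (array([500.2, 396.1]), array([121.1,  19.9]), 7.55, 19) 0.04070352391092291 [[0.458, 0.391, 0.038], [0.558, 0.413, 0.048]]
rim (array([5.215e-01, 1.439e-01, 2.470e-02, 7.500e+01]), np.float64(0.0983)) bottle (array([5.204e-01, 1.454e-01, 4.010e-02, 5.760e+02]), np.float64(0.0734))
cap (array([4.571e-01, 2.585e-01, 3.350e-02, 2.970e+02]), np.float64(0.0201)) knob (array([4.667e-01, 2.661e-01, 6.000e-04, 2.000e+00]), np.float64(0.0395))
top mat (array([465.4, 391.7]), array([237.7,  78.3]), 9.42, 4074)
scoop all (array([499.7, 393.7]), array([192.6,  37.7]), 8.84, 1513)
0.035 (array([499.7, 394.3]), array([192.4,  23.7]), 10.2, 972)
0.055 (array([497.4, 394.2]), array([167.7,  23.6]), 10.5, 284)
handle dark (array([507.1, 394.2]), array([172.4,  16.8]), 11.77, 348) 0.05037129128965484 [[0.524, 0.391, 0.041], [0.59, 0.415, 0.054]]
rim (array([5.223e-01, 1.435e-01, 2.360e-02, 1.840e+02]), np.float64(0.0989)) bottle (array([5.221e-01, 1.435e-01, 4.010e-02, 1.322e+03]), np.float64(0.0702))
cap (array([4.587e-01, 2.572e-01, 3.280e-02, 8.530e+02]), np.float64(0.0208)) knob (array([4.585e-01, 2.569e-01, 1.180e-02, 1.410e+02]), np.float64(0.042))
tall {(15, 5), (9, 7), (8, 8), (15, 8), (14, 4), (15, 4), (8, 7), (16, 3), (14, 3), (16, 5), (15, 3), (15, 9), (9, 8), (16, 4), (14, 5)} 0.11111114607542405
```

Run:
```python
from h import *
a=cv2.imread("pics/top0.png")[110:270,150:250]; b=cv2.imread("pics/scene0.png")[230:320,150:290]
a=cv2.resize(a,(350,560),interpolation=cv2.INTER_CUBIC); b=cv2.resize(b,(440,283),interpolation=cv2.INTER_CUBIC)
o=np.zeros((560,790,3),np.uint8); o[:,:350]=a; o[:283,350:]=b; cv2.imwrite("pics/z.png",o)
W=cloud(dict(np.load("top0.npz"))); u=np.array([-.9845,-.175]); o=np.array([.4815,.3911])
q=W[...,:2]-o; X=q@u; Y=q@np.array([.175,-.9845])
for x in range(-120,90,10):
    m=(abs(X-x/1000)<.004)&(abs(Y)<.006); print(x,np.round(1000*np.nanmedian(W[m][:,2])) if m.any() else None, end="; ")
```

```text
-120 -0.0; -110 50.0; -100 50.0; -90 50.0; -80 50.0; -70 51.0; -60 50.0; -50 51.0; -40 34.0; -30 34.0; -20 38.0; -10 42.0; 0 42.0; 10 46.0; 20 35.0; 30 36.0; 40 65.0; 50 63.0; 60 59.0; 70 50.0; 80 4.0;
```

View pics/z.png

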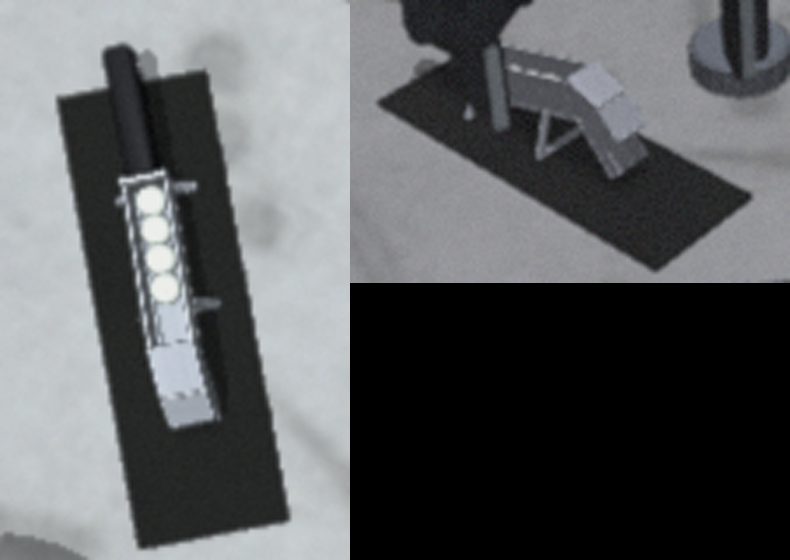

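The zoom shows the black handle on the far (+x) side and the four balls against the back wall. The spout points to the robot at yaw ≈190°.

jog_arm(travel=[[25,-7,0],[25,-7,0],[25,-8,0],[25,-7,0],[25,-8,0],[25,-7,0],[25,-8,0],[25,-7,0],[25,-8,0],[25,-7,0]], rotation=[[0,0,-10.6],[0,0,-10.6],[0,0,-10.6],[0,0,-10.6],[0,0,-10.6],[0,0,-10.6],[0,0,-10.6],[0,0,-10.6],[0,0,-10.6],[0,0,-10.6]], gripper=[-1,-1,-1,-1,-1,-1,-1,-1,-1,-1])

```text
clock: 2.45
eef_pos: [0.4557, 0.4361, 0.2563]
tcp_rot: [0.0, 0.9, 0.437, 0.0]
contact_force: [0.0, -0.3, -0.6]
opening: 0.0851
grasp_force: 0.0
```

jog_arm(travel=[[26,-8,-20],[26,-8,-20],[26,-8,-20],[25,-8,-20],[0,0,-20],[0,0,0]], rotation=[[0,0,-10.6],[0,0,-10.6],[0,0,-10.6],[0,0,-10.2],[0,0,0],[0,0,0]], gripper=[-1,-1,-1,-1,-1,-1])

```text
clock: 3.2
eef_pos: [0.5562, 0.404, 0.1532]
tcp_rot: [0.001, 0.996, 0.089, -0.003]
contact_force: [-0.0, 0.6, 0.2]
opening: 0.0854
grasp_force: 0.0
```

jog_arm(travel=[[1,1,-30],[0,0,-30],[0,0,-25],[0,0,-12],[0,0,-8],[0,0,0],[0,0,0]], rotation=[[0,0,0],[0,0,0],[0,0,0],[0,0,0],[0,0,0],[0,0,0],[0,0,0]], gripper=[-1,-1,-1,-1,-1,-1,-1])

```text
clock: 4.08
eef_pos: [0.5595, 0.4058, 0.0528]
tcp_rot: [-0.0, 0.996, 0.088, 0.001]
contact_force: [0.2, -0.1, 1.3]
opening: 0.0854
grasp_force: 0.0
```

Run:
```python
from h import *
o=monitor.observe();print(o["eef_pos"].round(4),o["tcp_rot"].round(4),o["joint_positions"].round(2),o["contact_force"].round(2))
s=viewer.snapshot("scene"); save(s,"s1.png",(110,180,390,370),2)
```

```text
[0.5595 0.4058 0.0528] [-4.000e-04  9.961e-01  8.840e-02  1.000e-03] [ 0.55  0.5   1.26 -0.    1.38  1.94] [ 0.18 -0.14  1.27]
```

View pics/s1.png

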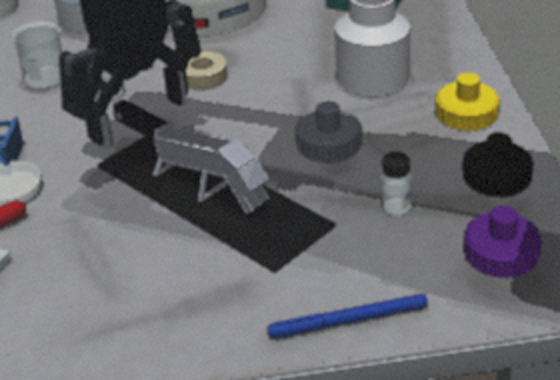

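The view shows the open fingers straddling the handle, at crop (100,110) and (180,80). Now I lower 5 mm and close.

jog_arm(travel=[[0,0,-5],[0,0,0],[0,0,0],[0,0,0],[0,0,0],[0,0,0],[0,0,0],[0,0,0],[0,0,0],[0,0,0]], rotation=[[0,0,0],[0,0,0],[0,0,0],[0,0,0],[0,0,0],[0,0,0],[0,0,0],[0,0,0],[0,0,0],[0,0,0]], gripper=[-1,-0.3,0,0.2,0.4,0.5,0.6,0.7,0.8,1])

```text
clock: 5.38
eef_pos: [0.559, 0.4053, 0.0465]
tcp_rot: [0.0, 0.996, 0.088, 0.0]
contact_force: [0.3, -0.9, 1.0]
opening: 0.0151
grasp_force: 58.4
```

jog_arm(travel=[[0,0,0],[0,0,0],[0,0,0]], rotation=[[0,0,0],[0,0,0],[0,0,0]], gripper=[1,1,1])

```text
clock: 5.75
eef_pos: [0.559, 0.4054, 0.0465]
tcp_rot: [0.0, 0.996, 0.088, 0.0]
contact_force: [-0.1, -1.1, 2.0]
opening: 0.0154
grasp_force: 58.5
```

jog_arm(travel=[[0,0,3],[0,0,6],[0,0,10],[0,0,14],[0,0,18],[0,0,20],[0,0,20],[0,0,18],[0,0,14],[0,0,7]], rotation=[[0,0,0],[0,0,0],[0,0,0],[0,0,0],[0,0,0],[0,0,0],[0,0,0],[0,0,0],[0,0,0],[0,0,0]], gripper=[1,1,1,1,1,1,1,1,1,1])

```text
clock: 7.0
eef_pos: [0.5592, 0.4056, 0.1777]
tcp_rot: [-0.0, 0.996, 0.088, 0.001]
contact_force: [-0.3, 0.3, -1.3]
opening: 0.0155
grasp_force: 58.5
```

Run:
```python
from h import *
o=monitor.observe();print(o["eef_pos"].round(4),o["tcp_rot"].round(4),o["opening"],o["contact_force"].round(2))
s=viewer.snapshot("scene"); np.savez("s2.npz",**s); save(s,"s2.png",(90,100,370,290),2)
o=monitor.observe();print(o["eef_pos"].round(4))
W=cloud(s)
# side profile of scoop (camera sees it from spout/left side): pts relative to TCP
t=o["eef_pos"]; u=np.array([-.9845,-.175]); q=W[...,:2]-t[:2]; X=q@u; Y=q@np.array([.175,-.9845])
m=(abs(Y)<.03)&(X>.0)&(X<.2)&(W[...,2]>.09)&(W[...,2]<.26)
for x in range(20,170,10):
    k=m&(abs(X-x/1000)<.005)
    if k.sum()>3: print(x, k.sum(), "z-tcp mm", np.round(1000*(np.percentile(W[k][:,2],[3,97])-t[2])), "Y",np.round(1000*np.percentile(Y[k],[3,97])))
```

```text
[0.5592 0.4056 0.1777] [-3.000e-04  9.961e-01  8.820e-02  6.000e-04] 0.01550258922017891 [-0.28  0.32 -1.3 ]
[0.5594 0.4057 0.1782]
20 362 z-tcp mm [-5. 80.] Y [-21.  17.]
30 126 z-tcp mm [-39.   4.] Y [-15.  10.]
40 116 z-tcp mm [-43.  -2.] Y [-20.  10.]
50 68 z-tcp mm [-25.  -0.] Y [-13.  10.]
60 73 z-tcp mm [-24.   2.] Y [-13.  10.]
70 80 z-tcp mm [-20.   5.] Y [-13.  10.]
80 69 z-tcp mm [-18.   7.] Y [-13.  10.]
90 81 z-tcp mm [-20.  10.] Y [-13.  10.]
100 162 z-tcp mm [-43.  11.] Y [-20.  12.]
110 62 z-tcp mm [-12.  14.] Y [-13.  10.]
120 100 z-tcp mm [-8. 19.] Y [-13.  10.]
130 129 z-tcp mm [-18.  17.] Y [-13.   9.]
140 216 z-tcp mm [-33.  12.] Y [-13.  10.]
150 230 z-tcp mm [-37.   6.] Y [-13.  11.]
160 20 z-tcp mm [-18.  -4.] Y [-12.   9.]
```

View pics/s2.png

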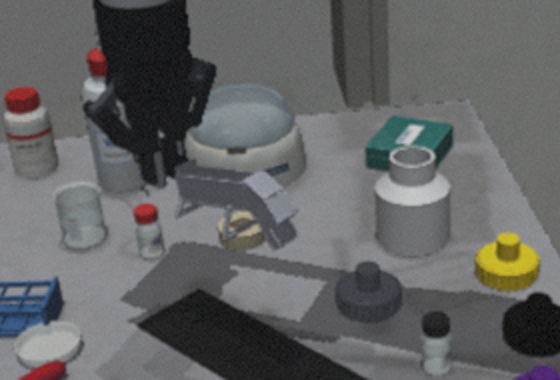

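The scoop is held level, with both feet 43 mm below the TCP; it shows at crop (235,195), and the bottle mouth at (412,160). Now I carry it to above the mouth while yawing 60°.

jog_arm(travel=[[0,-3,0],[1,-6,0],[1,-8,0],[1,-9,0],[2,-10,0],[2,-10,0],[2,-10,0],[2,-10,0],[1,-10,0],[1,-10,0]], rotation=[[0,0,1.5],[0,0,3],[0,0,4],[0,0,5],[0,0,5.5],[0,0,5.5],[0,0,5.5],[0,0,5.5],[0,0,5.5],[0,0,5.5]], gripper=[1,1,1,1,1,1,1,1,1,1])

```text
clock: 8.3
eef_pos: [0.5714, 0.3187, 0.1748]
tcp_rot: [-0.0, 0.879, 0.476, -0.001]
contact_force: [-0.8, 1.1, -2.4]
opening: 0.015
grasp_force: 58.5
```

jog_arm(travel=[[1,-9,0],[1,-8,0],[1,-6,0],[0,-5,0],[0,0,0],[0,0,0]], rotation=[[0,0,5],[0,0,4],[0,0,3],[0,0,1.5],[0,0,0],[0,0,0]], gripper=[1,1,1,1,1,1])

```text
clock: 9.05
eef_pos: [0.5747, 0.2915, 0.176]
tcp_rot: [-0.0, 0.819, 0.574, -0.0]
contact_force: [-0.1, 1.6, -2.3]
opening: 0.015
grasp_force: 58.5
```

```bash
cat > look.py <<'E'
from h import *
import sys
n=sys.argv[1]; S={c:viewer.snapshot(c) for c in("scene","top")}
o=monitor.observe();t=o["eef_pos"]; print(t.round(4),o["tcp_rot"].round(4),round(o["opening"],4),o["contact_force"].round(2),o["joint_positions"].round(2))
M=R.from_quat(np.r_[o["tcp_rot"][1:],o["tcp_rot"][0]]).as_matrix(); yd=M[:2,1]; 
u=np.array([-yd[1],yd[0]]); u=u if u[1]<0 else -u; v=np.array([-u[1],u[0]]); v/=np.hypot(*v); u/=np.hypot(*u)
tip=t[:2]+.150*u; print("u",u.round(3),"pred lip",tip.round(4),"mouth rel lip (fwd,lat)",((np.array([.522,.1435])-tip)@np.c_[u,v]*1000).round(1))
for c,s in S.items():
    np.savez(n+c+".npz",**s); W=cloud(s); q=W[...,:2]-t[:2]; X=q@u; Y=q@v
    m=(abs(Y)<.025)&(X>.1)&(X<.165)&(W[...,2]>t[2]-.05)&(W[...,2]<t[2]+.03)&(W[...,2]>.106)
    for x in range(105,165,10):
        k=m&(abs(X-x/1000)<.005)
        if k.sum()>5: print(c,x,k.sum(),"z",np.round(1000*(np.percentile(W[k][:,2],[3,97])-t[2])),"Y",np.round(1000*np.percentile(Y[k],[3,97])))
    print(c,"rim",circ(W,.095,.104,(.522,.145),.03),"bottle",circ(W,.02,.08,(.522,.145),.046))
E
python3 look.py a
```

```text
[0.5748 0.2917 0.1762] [-1.000e-04  8.185e-01  5.746e-01 -0.000e+00] 0.0156 [-0.55 -0.66 -2.24] [0.38 0.32 1.25 0.   1.57 0.73]
u [-0.34  -0.941] pred lip [0.5239 0.1506] mouth rel lip (fwd,lat) [7.3 0.7]
scene 105 86 z [-12.  15.] Y [-14.  11.]
scene 115 96 z [-10.  19.] Y [-14.  13.]
scene 125 87 z [-14.  17.] Y [-15.   7.]
scene 135 96 z [-25.  13.] Y [-14.   5.]
scene 145 86 z [-35.   9.] Y [-14.   1.]
scene 155 16 z [-31.  -3.] Y [-14.  -8.]
scene rim (array([5.218e-01, 1.455e-01, 2.530e-02, 1.150e+02]), np.float64(0.0981)) bottle (array([5.196e-01, 1.454e-01, 4.110e-02, 1.073e+03]), np.float64(0.0553))
top 105 24 z [-13.  13.] Y [-12.  -3.]
top 145 6 z [-1.  4.] Y [ 7. 11.]
top 155 16 z [-9. -0.] Y [ 2. 11.]
top rim (array([5.256e-01, 1.292e-01, 1.700e-02, 5.100e+01]), np.float64(0.0983)) bottle (array([5.223e-01, 1.438e-01, 3.990e-02, 3.390e+02]), np.float64(0.0666))
```

jog_arm(travel=[[0,-1,-6],[0,0,-10],[0,0,-10],[0,0,-7],[0,0,-5],[0,0,-4],[0,0,-4],[0,0,0],[0,0,0]], rotation=[[0,0,0],[0,0,0],[0,0,0],[0,0,0],[0,0,0],[0,0,0],[0,0,0],[0,0,0],[0,0,0]], gripper=[1,1,1,1,1,1,1,1,1])

```text
clock: 10.28
eef_pos: [0.5751, 0.2905, 0.1306]
tcp_rot: [0.0, 0.819, 0.574, 0.0]
contact_force: [0.3, -0.0, -1.6]
opening: 0.0151
grasp_force: 58.5
```

```bash
python3 look.py b
python3 - <<'E'
from h import *
a,b=[np.load(f"b{c}.npz")["frame"][:,:,::-1] for c in("scene","top")]
a=cv2.resize(a[120:260,210:350],(400,400),interpolation=cv2.INTER_CUBIC);b=cv2.resize(b[70:210,240:380],(400,400),interpolation=cv2.INTER_CUBIC)
cv2.imwrite("pics/b.png",np.hstack([a,b]))
E
```

```text
[0.5751 0.2904 0.1308] [1.000e-04 8.185e-01 5.744e-01 4.000e-04] 0.0153 [ 0.73 -0.28 -1.98] [ 0.38  0.35  1.31 -0.    1.48  0.73]
u [-0.34 -0.94] pred lip [0.5241 0.1494] mouth rel lip (fwd,lat) [6.3 0. ]
scene 105 82 z [-13.  14.] Y [-14.  12.]
scene 115 92 z [-11.  20.] Y [-14.  12.]
scene 125 83 z [-13.  18.] Y [-14.  10.]
scene 135 89 z [-23.  14.] Y [-14.   7.]
scene 145 62 z [-24.   9.] Y [-14.  -3.]
scene 155 6 z [-10.  -3.] Y [-13. -11.]
scene rim (array([5.223e-01, 1.441e-01, 2.530e-02, 1.110e+02]), np.float64(0.0983)) bottle (array([5.198e-01, 1.458e-01, 4.160e-02, 1.079e+03]), np.float64(0.0551))
top 105 16 z [-14.  15.] Y [-12.  -7.]
top 145 16 z [-0. 11.] Y [ 4. 11.]
top 155 16 z [-7. -1.] Y [ 1. 10.]
top rim (array([5.233e-01, 1.400e-01, 2.230e-02, 8.100e+01]), np.float64(0.0991)) bottle (array([5.226e-01, 1.439e-01, 4.000e-02, 3.930e+02]), np.float64(0.0671))
```

View pics/b.png

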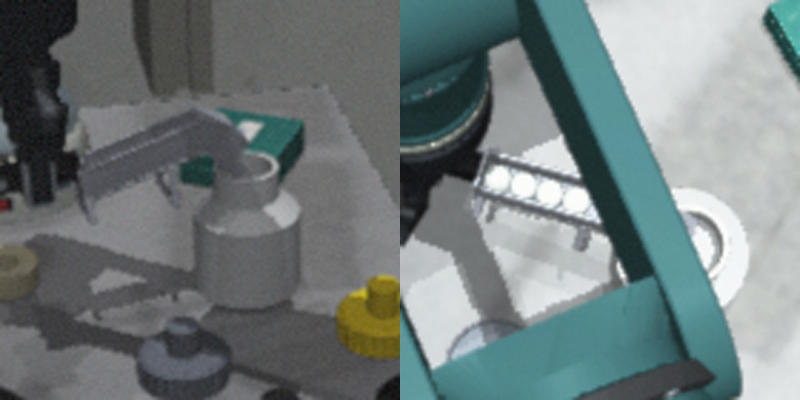

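The lip sits inside the mouth (left panel (245,165), right panel about (690,240)), still level, with the balls in the gutter. Now I tilt about the lip.

jog_arm(travel=[[-0.7,-2,7.6],[-0.8,-2.3,7.5],[-1,-2.7,7.3],[-1.1,-3.1,7.2],[-1.2,-3.4,7],[-1.4,-3.8,6.8],[-1.5,-4.1,6.6],[0,0,0],[0,0,0]], rotation=[[2.82,-1.02,0],[2.82,-1.02,0],[2.82,-1.02,0],[2.82,-1.02,0],[2.82,-1.02,0],[2.82,-1.02,0],[2.82,-1.02,0],[0,0,0],[0,0,0]], gripper=[1,1,1,1,1,1,1,1,1])

```text
clock: 11.5
eef_pos: [0.5672, 0.2691, 0.1804]
tcp_rot: [-0.104, 0.805, 0.565, 0.149]
contact_force: [0.7, -0.2, -1.5]
opening: 0.015
grasp_force: 58.5
```

```bash
cat > lip.py <<'E'
from h import *
import sys
o=monitor.observe();t=o["eef_pos"];M=R.from_quat(np.r_[o["tcp_rot"][1:],o["tcp_rot"][0]]).as_matrix()
f=np.cross(M[:,1],M[:,2]);f=f if f[1]<0 else -f
lip=t+.150*f+.0355*M[:,2]
print("tilt",np.degrees(np.arcsin(-f[2])).round(1),"lip",lip.round(4),"u",f.round(3),o["contact_force"].round(2),o["joint_positions"].round(2),round(o["opening"],4))
a,b=[viewer.snapshot(c)["frame"][:,:,::-1] for c in("scene","top")]
a=cv2.resize(a[100:260,210:370],(400,400),interpolation=cv2.INTER_CUBIC);b=cv2.resize(b[70:210,240:380],(400,400),interpolation=cv2.INTER_CUBIC)
cv2.imwrite("pics/"+sys.argv[1],np.hstack([a,b]))
E
python3 lip.py c.png
```

```text
tilt 20.9 lip [0.524  0.1492 0.0936] u [-0.317 -0.878 -0.358] [ 0.68 -0.15 -1.52] [0.21 0.14 1.5  0.32 1.31 0.5 ] 0.015
```

jog_arm(travel=[[-1.6,-4.4,6.5],[0,0,0],[-1.7,-4.8,6.3],[0,0,0],[-1.8,-5,6],[-1.9,-5.4,5.8],[-2,-5.6,5.4],[0,0,0],[0,0,0],[0,0,0]], rotation=[[2.82,-1.02,0],[0,0,0],[2.82,-1.02,0],[0,0,0],[2.82,-1.02,0],[2.82,-1.02,0],[2.82,-1.02,0],[0,0,0],[0,0,0],[0,0,0]], gripper=[1,1,1,1,1,1,1,1,1,1])

```text
clock: 12.85
eef_pos: [0.5583, 0.2444, 0.2103]
tcp_rot: [-0.177, 0.778, 0.547, 0.253]
contact_force: [0.8, -1.0, -1.4]
opening: 0.0147
grasp_force: 58.6
```

jog_arm(travel=[[0,0,0],[0,0,0],[0,0,0],[0,0,0],[0,0,0],[0,0,0]], rotation=[[0,0,0],[0,0,0],[0,0,0],[0,0,0],[0,0,0],[0,0,0]], gripper=[1,1,1,1,1,1])

```text
clock: 13.6
eef_pos: [0.5583, 0.2438, 0.2104]
tcp_rot: [-0.177, 0.779, 0.546, 0.253]
contact_force: [0.6, -0.3, -1.8]
opening: 0.0148
grasp_force: 58.6
```

```bash
python3 lip.py d.png
```

```text
tilt 36.0 lip [0.5241 0.1492 0.0935] u [-0.275 -0.761 -0.588] [ 0.56 -0.25 -1.82] [0.04 0.03 1.64 0.61 1.27 0.26] 0.0148
```

View pics/d.png

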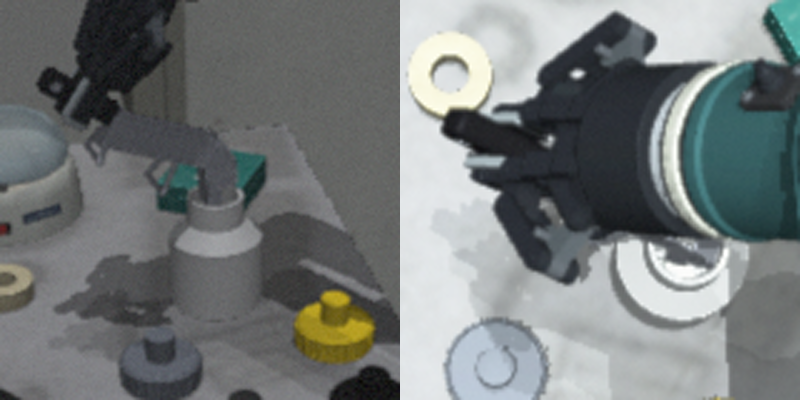

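The spout is in the mouth at 36° tilt (left panel (222,180)), the bottle stands, and no stray balls show. I dwell, then level with the lip still in the mouth to check that the gutter is empty.

jog_arm(travel=[[0,0,0],[0,0,0],[0,0,0],[0,0,0],[2,5.6,-5.4],[1.9,5.4,-5.8],[1.8,5,-6],[1.7,4.8,-6.3],[1.6,4.4,-6.5],[1.5,4.1,-6.6]], rotation=[[0,0,0],[0,0,0],[0,0,0],[0,0,0],[-2.82,1.02,0],[-2.82,1.02,0],[-2.82,1.02,0],[-2.82,1.02,0],[-2.82,1.02,0],[-2.82,1.02,0]], gripper=[1,1,1,1,1,1,1,1,1,1])

```text
clock: 14.95
eef_pos: [0.5688, 0.2735, 0.1737]
tcp_rot: [-0.089, 0.809, 0.567, 0.128]
contact_force: [0.1, 1.1, -1.8]
opening: 0.015
grasp_force: 58.6
```

jog_arm(travel=[[1.4,3.8,-6.8],[1.2,3.4,-7],[1.1,3.1,-7.2],[1,2.7,-7.3],[0.8,2.3,-7.5],[0.7,2,-7.6],[0,0,0]], rotation=[[-2.82,1.02,0],[-2.82,1.02,0],[-2.82,1.02,0],[-2.82,1.02,0],[-2.82,1.02,0],[-2.82,1.02,0],[0,0,0]], gripper=[1,1,1,1,1,1,1])

```text
clock: 15.82
eef_pos: [0.5748, 0.2912, 0.1293]
tcp_rot: [-0.0, 0.818, 0.575, -0.001]
contact_force: [0.1, -0.2, -2.0]
opening: 0.0148
grasp_force: 58.6
```

```bash
python3 lip.py e.png
```

```text
tilt -0.0 lip [0.5239 0.15   0.0939] u [-0.339 -0.941  0.   ] [ 0.09 -0.2  -2.04] [0.38 0.35 1.31 0.   1.48 0.73] 0.0148
```

View pics/e.png

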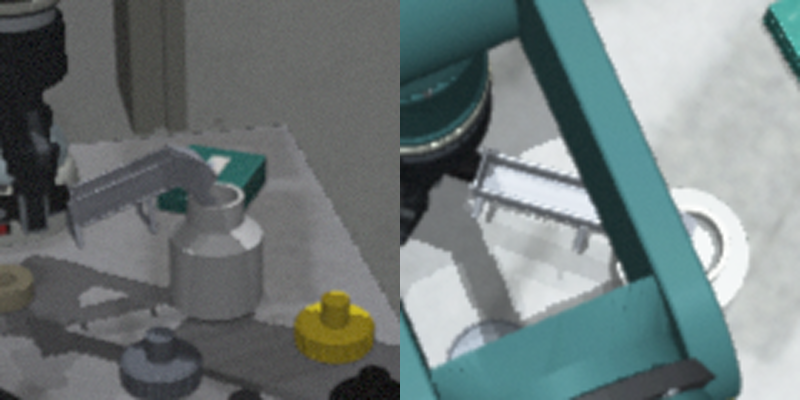

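The gutter is empty (right panel (540,190)) and the bottle is undisturbed. I lift and return the scoop.

jog_arm(travel=[[0,0,6],[0,0,12],[0,0,16],[0,4,12],[-1,7,3],[-1,9,0],[-2,10,0],[-2,10,0],[-2,10,0],[-2,10,0]], rotation=[[0,0,0],[0,0,0],[0,0,0],[0,0,-2],[0,0,-4],[0,0,-5],[0,0,-5.5],[0,0,-5.5],[0,0,-5.5],[0,0,-5.5]], gripper=[1,1,1,1,1,1,1,1,1,1])

```text
clock: 17.18
eef_pos: [0.5653, 0.3508, 0.1813]
tcp_rot: [-0.0, 0.948, 0.317, 0.001]
contact_force: [0.2, 0.2, -1.5]
opening: 0.0153
grasp_force: 58.6
```

jog_arm(travel=[[-2,10,0],[-1,10,0],[-1,10,0],[-1,9,-8],[-1,8,-14],[0,6,-20],[0,2,-20],[0,0,0]], rotation=[[0,0,-5.5],[0,0,-5.5],[0,0,-5],[0,0,-5],[0,0,-4],[0,0,-2],[0,0,0],[0,0,0]], gripper=[1,1,1,1,1,1,1,1])

```text
clock: 18.18
eef_pos: [0.5579, 0.4047, 0.1151]
tcp_rot: [0.001, 0.996, 0.089, -0.002]
contact_force: [0.0, 0.3, -1.4]
opening: 0.0152
grasp_force: 58.5
```

Run:
```python
from h import *
o=monitor.observe();print(o["eef_pos"].round(4),o["tcp_rot"].round(4),o["contact_force"].round(2), 2*np.degrees(np.arctan2(o["tcp_rot"][2],o["tcp_rot"][1]))-2*np.degrees(np.arctan2(.0882,.9961)))
```

```text
[0.5579 0.4047 0.1151] [ 0.0011  0.9961  0.0885 -0.002 ] [ 0.02  0.33 -1.41] 0.037694943244366286
```

jog_arm(travel=[[1,0.6,-15],[0,0,-20],[0,0,-15],[0,0,-9],[0,0,-5],[0,0,-2],[0,0,0],[0,0,0]], rotation=[[0,0,0],[0,0,0],[0,0,0],[0,0,0],[0,0,0],[0,0,0],[0,0,0],[0,0,0]], gripper=[1,1,1,1,1,1,1,1])

```text
clock: 19.18
eef_pos: [0.5603, 0.4063, 0.0521]
tcp_rot: [-0.0, 0.996, 0.088, 0.001]
contact_force: [0.1, -1.3, -1.3]
opening: 0.0151
grasp_force: 58.6
```

jog_arm(travel=[[-1.2,-0.9,-2],[0,0,-2],[0,0,-1],[0,0,0],[0,0,0]], rotation=[[0,0,0],[0,0,0],[0,0,0],[0,0,0],[0,0,0]], gripper=[1,1,1,1,1])

```text
clock: 19.8
eef_pos: [0.5587, 0.405, 0.0465]
tcp_rot: [0.0, 0.996, 0.088, -0.0]
contact_force: [-0.8, -1.1, 0.3]
opening: 0.0154
grasp_force: 58.9
```

The force reading changed from −1.3 to +0.3 N, so the feet are down. I release slowly.

jog_arm(travel=[[0,0,0],[0,0,0],[0,0,0],[0,0,0],[0,0,0],[0,0,0],[0,0,0],[0,0,0],[0,0,0],[0,0,0]], rotation=[[0,0,0],[0,0,0],[0,0,0],[0,0,0],[0,0,0],[0,0,0],[0,0,0],[0,0,0],[0,0,0],[0,0,0]], gripper=[0.6,0.5,0.4,0.3,0.1,-0.1,-0.3,-0.5,-0.5,-0.5])

```text
clock: 21.05
eef_pos: [0.5587, 0.4051, 0.0463]
tcp_rot: [0.0, 0.996, 0.088, -0.0]
contact_force: [-0.7, 0.8, -0.0]
opening: 0.0641
grasp_force: 0.0
```

jog_arm(travel=[[0,0,5],[0,0,15],[0,0,25],[0,0,30],[0,0,30],[-15,-22,10],[-15,-24,0],[-15,-24,0],[-15,-24,0],[-10,-20,0]], rotation=[[0,0,0],[0,0,0],[0,0,0],[0,0,0],[0,0,0],[0,0,0],[0,0,0],[0,0,0],[0,0,0],[0,0,0]], gripper=[-0.5,-0.5,-0.5,-0.5,-0.5,-0.5,-0.5,-0.5,-0.5,-0.5])

```text
clock: 22.3
eef_pos: [0.4884, 0.2904, 0.1631]
tcp_rot: [-0.0, 0.996, 0.088, 0.001]
contact_force: [0.3, -0.6, -0.4]
opening: 0.0642
grasp_force: 0.0
```

Run:
```python
from h import *
o=monitor.observe();print(o["eef_pos"].round(4),o["tcp_rot"].round(4),round(o["opening"],4),o["contact_force"].round(2))
for c in("scene","top"):
    s=viewer.snapshot(c); W=cloud(s); f=s["frame"].astype(int); np.savez("f"+c+".npz",**s)
    x,y,z=W[...,0],W[...,1],W[...,2]
    box=(x>.3)&(x<.65)&(y>.32)&(y<.46)
    for a,b in((.012,.075),(.035,.055),(.055,.075)): print(c,a,rect(W,box&(z>a)&(z<b)))
    print("rim",circ(W,.095,.106,(.522,.145),.04),"cap",circ(W,.012,.026,(.457,.257),.04))
a=np.load("fscene.npz")["frame"][:,:,::-1]; cv2.imwrite("pics/f.png",cv2.resize(a[100:400],(800,429)))
```

```text
[0.4884 0.2904 0.1631] [-3.000e-04  9.961e-01  8.820e-02  1.100e-03] 0.0642 [ 0.33 -0.58 -0.37]
scene 0.012 (array([497.1, 398.4]), array([193.5,  33.7]), 10.18, 1515)
scene 0.035 (array([497.7, 395. ]), array([193.5,  26.9]), 10.15, 931)
scene 0.055 (array([443.6, 384.9]), array([64.2, 26.5]), 8.38, 245)
rim (array([5.206e-01, 1.425e-01, 2.690e-02, 1.170e+02]), np.float64(0.0978)) cap (array([4.575e-01, 2.573e-01, 3.380e-02, 4.610e+02]), np.float64(0.0204))
top 0.012 (array([437.6, 390.9]), array([72.9, 18.2]), 19.94, 300)
top 0.035 (array([438.3, 387. ]), array([70.4, 17.6]), 12.55, 130)
top 0.055 (array([444.9, 388.6]), array([59.4, 16.6]), 11.2, 161)
rim (array([5.221e-01, 1.433e-01, 2.400e-02, 1.890e+02]), np.float64(0.099)) cap (array([4.585e-01, 2.569e-01, 3.280e-02, 8.260e+02]), np.float64(0.0206))
```

View pics/f.png

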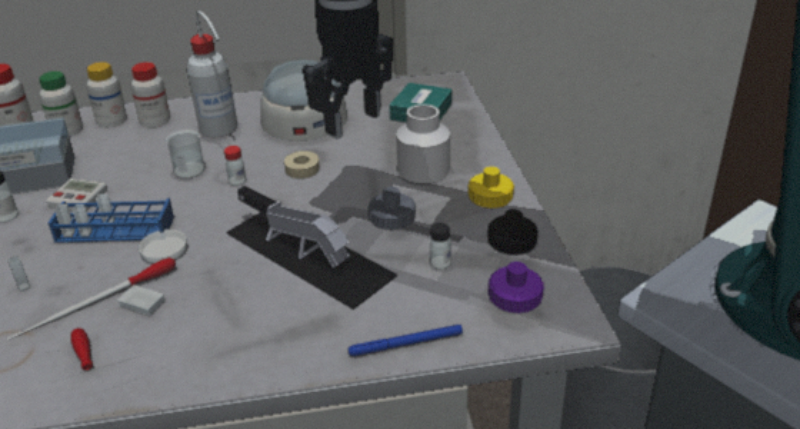

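The scoop is back on its mat at the same place (crop (300,230)), the bottle is at (423,150) and the grey cap at (392,208). No loose balls are visible. Next I take the cap by its knob.

jog_arm(travel=[[-15,-17,0],[-15,-16.5,0],[0,0,-25],[0,0,-30],[0,0,-25],[0,0,-12],[0,0,0],[0,0,0]], rotation=[[0,0,0],[0,0,0],[0,0,0],[0,0,0],[0,0,0],[0,0,0],[0,0,0],[0,0,0]], gripper=[-0.5,-0.5,-0.5,-0.5,-0.5,-0.5,-0.5,-0.5])

```text
clock: 23.4
eef_pos: [0.4597, 0.2582, 0.0708]
tcp_rot: [-0.0, 0.996, 0.088, 0.001]
contact_force: [0.4, -0.2, 1.2]
opening: 0.0641
grasp_force: 0.0
```

jog_arm(travel=[[-1.2,-1.3,-12],[0,0,-6],[0,0,-3.5],[0,0,0],[0,0,0]], rotation=[[0,0,0],[0,0,0],[0,0,0],[0,0,0],[0,0,0]], gripper=[-0.5,-0.5,-0.5,-0.5,-0.5])

```text
clock: 24.02
eef_pos: [0.4577, 0.2564, 0.048]
tcp_rot: [-0.0, 0.996, 0.088, 0.0]
contact_force: [0.3, -0.2, 1.0]
opening: 0.0641
grasp_force: 0.0
```

jog_arm(travel=[[0,0,0],[0,0,0],[0,0,0],[0,0,0],[0,0,0],[0,0,0],[0,0,0],[0,0,0]], rotation=[[0,0,0],[0,0,0],[0,0,0],[0,0,0],[0,0,0],[0,0,0],[0,0,0],[0,0,0]], gripper=[-0.2,0,0.2,0.4,0.6,0.8,1,1])

```text
clock: 25.02
eef_pos: [0.4576, 0.2564, 0.048]
tcp_rot: [-0.0, 0.996, 0.088, 0.0]
contact_force: [-0.0, 0.1, 2.1]
opening: 0.0219
grasp_force: 58.7
```

jog_arm(travel=[[0,0,6],[0,0,20],[0,0,35],[0,0,35],[0,0,24],[6,-10,0],[16,-28,0],[18,-33,0],[16,-28,0],[8,-14,0]], rotation=[[0,0,0],[0,0,0],[0,0,0],[0,0,0],[0,0,0],[0,0,0],[0,0,0],[0,0,0],[0,0,0],[0,0,0]], gripper=[1,1,1,1,1,1,1,1,1,1])

```text
clock: 26.28
eef_pos: [0.5215, 0.1412, 0.1659]
tcp_rot: [0.0, 0.996, 0.087, -0.002]
contact_force: [0.7, -0.7, -0.5]
opening: 0.0218
grasp_force: 58.8
```

jog_arm(travel=[[0,0,0],[0,0,0]], rotation=[[0,0,0],[0,0,0]], gripper=[1,1])

```text
clock: 26.52
eef_pos: [0.521, 0.144, 0.1673]
tcp_rot: [-0.0, 0.996, 0.089, -0.001]
contact_force: [0.9, 0.5, -0.6]
opening: 0.0219
grasp_force: 58.8
```

Run:
```python
from h import *
o=monitor.observe();t=o["eef_pos"];print(t.round(4),o["contact_force"].round(2),round(o["opening"],4))
for c in("scene","top"):
    s=viewer.snapshot(c);W=cloud(s);z=W[...,2]
    for n,a,b,r in(("body",.02,.075,.048),("rim",.09,.106,.03),("cap",t[2]-.046,t[2]-.025,.045)):
        try: print(c,n,circ(W,a,b,(.522,.144),r))
        except Exception as e: print(c,n,"none")
    m=(np.hypot(W[...,0]-.522,W[...,1]-.144)<.04)&(z>t[2]-.06)&(z<t[2]-.02); print("capz",np.percentile(z[m],[2,98]).round(4) if m.any() else 0)
```

```text
[0.521  0.144  0.1673] [ 0.94  0.53 -0.57] 0.0219
scene body (array([5.189e-01, 1.464e-01, 4.090e-02, 9.970e+02]), np.float64(0.0531))
scene rim (array([5.206e-01, 1.451e-01, 2.460e-02, 1.510e+02]), np.float64(0.0948))
scene cap (array([5.202e-01, 1.470e-01, 3.300e-02, 4.500e+02]), np.float64(0.1369))
capz [0.1188 0.1453]
top body (array([5.028e-01, 1.654e-01, 2.680e-02, 2.930e+02]), np.float64(0.0653))
top rim (array([0., 0., 0., 0.]), np.float64(nan))
top cap (array([5.031e-01, 1.645e-01, 1.130e-02, 6.800e+01]), np.float64(0.138))
capz [0.1201 0.1422]
  return _methods._mean(a, axis=axis, dtype=dtype,
  ret = ret.dtype.type(ret / rcount)
```

Cap and bottle axes agree to about 1 mm. Lowering.

jog_arm(travel=[[0.2,-0.6,-8],[0,0,-8],[0,0,-6],[0,0,-5],[0,0,-4],[0,0,-3],[0,0,0],[0,0,0]], rotation=[[0,0,0],[0,0,0],[0,0,0],[0,0,0],[0,0,0],[0,0,0],[0,0,0],[0,0,0]], gripper=[1,1,1,1,1,1,1,1])

```text
clock: 27.62
eef_pos: [0.5219, 0.1427, 0.1341]
tcp_rot: [0.0, 0.996, 0.088, 0.0]
contact_force: [0.1, -0.2, 0.2]
opening: 0.0216
grasp_force: 58.8
```

jog_arm(travel=[[0,0,-1.5],[0,0,-1.5],[0,0,-1],[0,0,-0.5],[0,0,0],[0,0,0]], rotation=[[0,0,0],[0,0,0],[0,0,0],[0,0,0],[0,0,0],[0,0,0]], gripper=[1,1,1,1,1,1])

```text
clock: 28.38
eef_pos: [0.5218, 0.1427, 0.1304]
tcp_rot: [0.0, 0.996, 0.088, 0.0]
contact_force: [-2.4, -0.6, 5.8]
opening: 0.0218
grasp_force: 59.4
```

jog_arm(travel=[[0,0,-0.7],[0,0,0],[0,0,0]], rotation=[[0,0,0],[0,0,0],[0,0,0]], gripper=[1,1,1])

```text
clock: 28.75
eef_pos: [0.5219, 0.1428, 0.1304]
tcp_rot: [-0.0, 0.996, 0.088, 0.001]
contact_force: [-3.2, -0.6, 7.6]
opening: 0.0218
grasp_force: 59.7
```

jog_arm(travel=[[0,0,0],[0,0,0],[0,0,0],[0,0,0],[0,0,0],[0,0,0],[0,0,0],[0,0,0]], rotation=[[0,0,0],[0,0,0],[0,0,0],[0,0,0],[0,0,0],[0,0,0],[0,0,0],[0,0,0]], gripper=[0.6,0.4,0.3,0.2,0,-0.2,-0.4,-0.4])

```text
clock: 29.75
eef_pos: [0.5217, 0.1427, 0.1285]
tcp_rot: [0.0, 0.996, 0.088, -0.0]
contact_force: [0.9, -0.2, 0.4]
opening: 0.06
grasp_force: 0.0
```

jog_arm(travel=[[0,0,5],[0,0,15],[0,0,30],[0,0,40],[-20,40,20],[-30,50,0],[-20,40,0],[0,0,0]], rotation=[[0,0,0],[0,0,0],[0,0,0],[0,0,0],[0,0,0],[0,0,0],[0,0,0],[0,0,0]], gripper=[-0.4,-0.4,-0.4,-0.4,-0.4,-0.4,-0.4,-0.4])

```text
clock: 30.75
eef_pos: [0.4505, 0.2751, 0.2403]
tcp_rot: [-0.001, 0.996, 0.091, 0.001]
contact_force: [0.7, -0.3, -0.3]
opening: 0.0595
grasp_force: 0.0
```

Run:
```python
from h import *
a=[]
for c in("scene","top"):
    s=viewer.snapshot(c);W=cloud(s); f=s["frame"][:,:,::-1]; a.append(cv2.resize(f[100:400] if c=="scene" else f[60:360],(400,300) if 0 else (400,214)))
    for n,lo,hi,r in(("body",.02,.07,.048),("skirt top",.09,.108,.045),("knob",.12,.135,.03)): print(c,n,circ(W,lo,hi,(.522,.144),r))
    x,y,z=W[...,0],W[...,1],W[...,2]; print("scoop",rect(W,(x>.3)&(x<.65)&(y>.32)&(y<.46)&(z>.035)&(z<.055)))
cv2.imwrite("pics/g.png",cv2.resize(np.hstack(a),(800,214)))
```

```text
scene body (array([5.189e-01, 1.463e-01, 4.080e-02, 8.670e+02]), np.float64(0.0491))
scene skirt top (array([5.211e-01, 1.458e-01, 3.410e-02, 4.270e+02]), np.float64(0.102))
scene knob (array([5.227e-01, 1.434e-01, 1.320e-02, 6.600e+01]), np.float64(0.1237))
scoop (array([498.1, 395.7]), array([191.3,  25.9]), 10.17, 939)
top body (array([5.222e-01, 1.435e-01, 3.980e-02, 1.970e+02]), np.float64(0.0654))
top skirt top (array([5.231e-01, 1.442e-01, 3.300e-02, 8.950e+02]), np.float64(0.1028))
top knob (array([5.233e-01, 1.441e-01, 1.210e-02, 1.690e+02]), np.float64(0.124))
scoop (array([575.2, 409.1]), array([37. , 16.5]), 8.87, 179)
```

View pics/g.png

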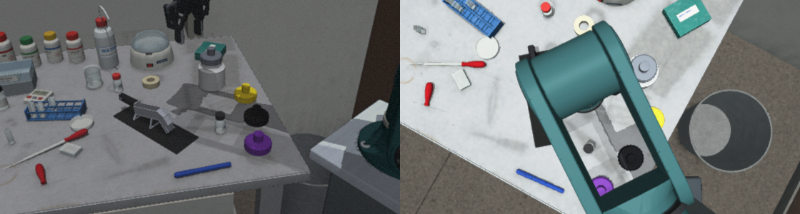

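The cap sits level on the bottle (left (212,65)), with its skirt top at 0.103 m and knob top at 0.124 m, as expected when seated. The bottle has not moved and the scoop is on its mat.

```bash
python3 -c "
from station import ctrl
print(ctrl.hand_in())"
```

```text
the job is handed in; nothing more can be done
None
```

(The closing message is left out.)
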